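Load a cartridge into a sloping code reader so that it holds the part-present pin in

ROBOT

A 6-joint arm with a two-finger parallel gripper is mounted at the origin on a cart in front of the work surface, level with it; the furniture and walls round the work are solid. World frame = base frame: x ahead of the robot, y to its left, z up, the work surface at z = 0. Lengths are in mm, angles in rad, forces in N, time in s.
With the tool pointing down it reaches from about 400 to 925 mm from the base axis. Payload 12.5 kg.
Tool frame: the origin (TCP) lies at the very end of the fingers, on their centre line; the grasp point (between the pads) lies 19 mm behind it; z points along the fingers, y is the line along which they close (so a half turn about z gives the same grasp; the last joint's range is limited). The gripper opens to 95 mm and grips with 3 to 60 N. Pads are 20 mm wide; open, the fingers measure 119 mm over their backs; the gripper's body (75 mm by 180 mm) begins 59 mm behind the grasp point.
Start: joints at [-1.289, 0.491, 1.559, -0, 1.092, -0.106], TCP at [236.369, -578.599, 214.661] pointing down, gripper open.
Joint ranges: [-3.1, 3.1], [-0.84, 2.19], [0.05, 2.79], [-1.13, 4.28], [0.06, 2.93], [-2.69, 2.69]. Speed limits (rad/s): [2.22, 2.22, 2.79, 3.14, 3.14, 3.14].

INTERFACE

Orientations are given as [roll, pitch, yaw] about the fixed x, y, z axes, in that order (R = Rz(yaw) Ry(pitch) Rx(roll)).
In Python, from cell import state, imaging, env, spot_in, mark_of gives the robot as it stands. The module is installed in compiled form; this text tells all that it offers.
- The arm moves only by the tool step_arm, never from a script. Its argument "increments" is a list of rows, each an object with "slide": the shift along the tool's x, y, z in m, a list of three; "roll": the turn about the tool's z in rad. A call has 1 to 5 rows; each row is the pose to reach, as a shift and turn from the pose commanded when the call began, along the tool's axes at that moment; what a row does not reach only later rows make up. A row lasts 1/8 s, in which the tool goes at most 62.5 mm and 10.7 degrees, less where a joint would pass 70% of its speed; a pose out of reach is approached as far as the arm can. A call with a gripper value outside its range is refused whole. "fingers" is the opening, from 0 (shut) to 1 (fully open), set as the call begins (left out, the last holds). The fingers move at their own pace and stop on an object; the grip force is fixed at half the most. Time passes only in rows, so rows that repeat a pose let the fingers close. It gives the time, the measured TCP pose, the force, the opening and the grip force at its end, in the units of the state.
- state(): the state, without advancing time (a new reading comes with each control period).
- imaging.read_camera(name): name is "scene" or "side" or "wrist"; returns a dict with "color" (400x640x3 uint8, red, green, blue), "z_map" (400x640 float32, mm along the optical axis (not along the pixel's ray), 0 where there is no reading), "intrinsics" (3x3 intrinsics, pixels), "camera_from_world" (4x4, takes a point from world to camera coordinates). Camera axes: x right, y up, looking along -z (the intrinsics and any distortion apply to the point x, -y, -z); pixel columns grow to the right and rows downward; lengths in mm; the calibration is good to about 2 mm. A picture is of the moment at which its call begins.
- env.job_done(): hands the job in; it is judged then, once.
Trained networks look in the newest picture that a camera, given by its name, has taken for a name from the list of things; names that differ only in an ending like _2 or _b are one class to them, and where a whole thing is asked for, a point or a joint stands for the part that bears it (a point fixed in the world has none). Each returns a list of dicts, best first, with "confidence" (0 to 1); they miss things now and then, are a little off and sometimes report something else, mostly with a low value. They report only what shows in the picture. A call takes as long as a camera call. They do not tell look-alikes from the thing itself.
- spot_in(camera, target): "bbox" ([left, top, right, bottom] in pixels, round what is visible of it).
- mark_of(camera, target): "uv" ([column, row] in pixels: a listed point, or the origin of a listed thing).
The state is a dict: "t": time; "joints": joint angles; "qvel": joint speeds; "tau": joint torques, N m; "eef_pos": TCP position; "tcp_rot": TCP orientation; "ft_force": force on the tool from outside, world axes, zero at the start; "moment": the same for the moment, N m; "opening": opening from 0.0 (shut) to 1.0 (fully open); "grip_force": force on a finger pad.
Only numpy, scipy, OpenCV 4.12 (cv2) and the standard library are available. Lean on these libraries where they do the work, as an engineer would, in place of code of your own. Each camera call takes 0.05 s, during which the arm holds its last target. There are 200 camera calls.

TASK

Make the code reader ready for its run: take the orange blanking block out of the reader's sloping nest, stand it upright in the small grey tray and let it go. Then take the cartridge that stands on the bench and set it in the nest with its square code facing the nest's black front plate, keeping hold of it until it is pressed fully home, flat on the nest floor with the brass sensing pin held all the way in; then leave it there. Do not shift the specimen cup, the timer or the label roll.

Things in the scene. Friction and masses are not known exactly. Their poses are not given: they have to be found in the camera images.
- nest: Sloping nest on the reader's deck. Origin: middle of its floor, 45 mm above the bench. z: normal of the slope, leaning 25 degrees from vertical to its front (turned to the robot's right); x up the slope to the back, y left. Parts stand along z. Inner faces: black front plate (red window) x -18 mm, 27 mm high; grey cheeks y +-21 mm, 13 mm high; back lip x +21 mm, 10 mm high; tops flare outwards.
- dock: The code reader: fixed white wedge-shaped housing, 112 mm deep (x), 92 mm wide (y), its deck rising from 19 mm at the front to 71 mm at the back; nothing but the nest stands on the deck. Origin: centre of its underside; its front (low side) is -x, turned roughly to the robot's right.
- dock_pin (a joint): Brass sensing pin, 6 mm across, in the nest floor 8 mm in front of the nest's origin, sliding along nest z. 0 = fully out, tip 6 mm above the nest floor; 0.006 = tip level with the floor, held in by a part standing flat. Weak spring, 0.1 N at first, about 0.3 N when in: the weight of block or cartridge is enough to keep it in.
- blank_center (a point): Orange blanking block, 60 mm high, 120 g; at the start it stands on the nest floor, leaning with the nest, axes as the nest's. Foot 32 (x) x 36 (y) x 24 mm high; on it a grip tab 22 (x) x 16 (y) mm, from 24 to 60 mm above the underside: grip the tab across y. This point: centre, 30 mm above the underside; z is the block's up axis.
- tray_in (a point): Middle of the inner floor of the small grey open tray, 84 x 84 mm outside, 16 mm high, walls 4 mm, fixed to the bench in front of the reader (robot side); z up. The tall white analyser stands left of the reader, its front at about x = 0.56, from y = -0.14 to the left, 0.32 m high: keep the gripper clear of it.
- cartridge_center (a point): Test cartridge standing on the bench right of the reader: white body, blue foot, blue lid fixed shut; 56 mm high, 36 mm wide (y), 15 mm deep before and 18 mm behind this point (x), about 140 g. Point: centre, 28 mm above the underside. z up; code face to -x, turned roughly to the robot's right. In the nest its axes must agree with the nest's. (Not the cartridges in the blue tray.)
- cartridge_code (a point): Point on the front (code) face of the cartridge, 15 mm in front of its centre, 24 mm above its underside; axes as the cartridge's.
- specimen_cup: Bystander: specimen cup with red cap, 56 mm across, 54 mm high, beyond the reader and the cartridge; origin at the centre of its underside.
- timer: Bystander: white lab timer, 68 x 66 x 18 mm, left of the grey tray; origin at the centre of its underside.
- labels: Bystander: spare white label roll, 68 mm across, 40 mm high, left of the timer; origin at the centre of its underside.
There are look-alikes about, which are no part of the job. Of the things shaped like the part that bears blank_center, the orange one is meant.

How it is judged (in metres and radians):
On the way, in this order (a step that is already met when the one before it is completed fails the run):
1. the blanking block is lifted out of the nest and the pin comes up (value of joint dock_pin below 0.002 m and distance between blank_center and nest above 0.06 m), for 0.1 s.
2. the block stands upright in the grey tray, let go (x of blank_center in the frame of tray_in between -0.026 and 0.026 m and y of blank_center in the frame of tray_in between -0.026 and 0.026 m and z of blank_center in the frame of tray_in between 0.024 and 0.036 m and angle between blank_center's own z axis and vertical below 0.15 rad and contact force between the fingers and blank below 0.1 N), for 0.2 s.
3. the cartridge, still held or pressed by the fingers, is fully down in the nest, code to the front, with the pin held in (x of cartridge_center in the frame of nest between -0.006 and 0.006 m and y of cartridge_center in the frame of nest between -0.005 and 0.005 m and z of cartridge_center in the frame of nest between 0.0255 and 0.0305 m and angle between the z axis of cartridge_center and the z axis of nest, either way round below 0.12 rad and x of cartridge_code in the frame of nest below -0.008 m and value of joint dock_pin above 0.0048 m and contact force between the fingers and cartridge above 0.3 N), for 0.15 s.
At the end, for the whole second after the job is handed in: Cartridge released at rest in the nest, code to the front, within 6 mm (along slope) and 5 mm (across) of its middle, base within 2.5 mm of the floor, 7 degrees of the nest axis, pin in over 4.8 mm; orange block at rest on the grey tray floor, upright within 8 degrees, both let go (x of cartridge_center in the frame of nest between -0.006 and 0.006 m and y of cartridge_center in the frame of nest between -0.005 and 0.005 m and z of cartridge_center in the frame of nest between 0.0255 and 0.0305 m and angle between the z axis of cartridge_center and the z axis of nest, either way round below 0.12 rad and x of cartridge_code in the frame of nest below -0.008 m and value of joint dock_pin above 0.0048 m and x of blank_center in the frame of tray_in between -0.026 and 0.026 m and y of blank_center in the frame of tray_in between -0.026 and 0.026 m and z of blank_center in the frame of tray_in between 0.024 and 0.036 m and angle between blank_center's own z axis and vertical below 0.15 rad and linear speed of each of cartridge, blank below 0.02 m/s); the robot touches nothing.
It fails at once if the specimen cup is shifted by more than 20 mm (distance of specimen_cup from where it was at the start of the episode above 0.02 m).
It fails at once if the timer is shifted by more than 20 mm (distance of timer from where it was at the start of the episode above 0.02 m).
It fails at once if the label roll is shifted by more than 20 mm (distance of labels from where it was at the start of the episode above 0.02 m).
It also fails if it takes over 53 s, if anything falls off the work surface, if the arm or the gripper's body presses on something with over 40 N, if the wrist force passes 120 N, or if a joint passes its speed limit or range.

## Working session

There is one attempt and no reset: what is moved stays moved. The work goes in short steps, Python scripts to look and compute and a tool call to move; the robot and the scene stay as the last step left them, time stands still between calls to the robot, and variables do not carry over. Pictures are saved under pics/ and viewed, at most 10 in all, crops included, and the job is handed in when it is done.

Besides the shell and the picture viewer there is one more tool, called after "Request:" as a command line: name --argument value ..., lists and objects as JSON in quotes. step_arm: Moves the arm, as the interface text tells. Its arguments: {"type":"object","properties":{"increments":{"type":"array"},"fingers":{"type":"number"}},"required":["increments"]}

```bash
mkdir -p pics
cat > h.py <<'E'
import numpy as np, cv2
from cell import state, imaging, env, spot_in, mark_of
from scipy.spatial.transform import Rotation as Ro
def cloud(im):
    K=im["intrinsics"];z=im["z_map"].astype(float);v,u=np.mgrid[:z.shape[0],:z.shape[1]]
    p=np.stack([(u-K[0,2])/K[0,0]*z,-(v-K[1,2])/K[1,1]*z,-z],-1)
    T=np.linalg.inv(im["camera_from_world"]);w=p@T[:3,:3].T+T[:3,3];w[z<=0]=np.nan
    return w
def proj(im,P):
    K=im["intrinsics"];T=im["camera_from_world"];c=np.atleast_2d(P)@T[:3,:3].T+T[:3,3]
    return np.stack([K[0,0]*c[:,0]/-c[:,2]+K[0,2],K[1,1]*-c[:,1]/-c[:,2]+K[1,2]],-1)
def ray(im,uv):
    K=im["intrinsics"];T=np.linalg.inv(im["camera_from_world"])
    d=T[:3,:3]@np.array([(uv[0]-K[0,2])/K[0,0],-(uv[1]-K[1,2])/K[1,1],-1]);return T[:3,3],d/np.linalg.norm(d)
def tri(rs):
    A=np.zeros((3,3));b=np.zeros(3)
    for o,d in rs: M=np.eye(3)-np.outer(d,d);A+=M;b+=M@o
    p=np.linalg.solve(A,b);return p,[np.linalg.norm((np.eye(3)-np.outer(d,d))@(p-o)) for o,d in rs]
def save(im,n): cv2.imwrite(f"pics/{n}.png",im["color"][:,:,::-1])
np.set_printoptions(precision=2,suppress=True)
E
python3 - <<'E'
from h import *
s=state();print({k:np.round(s[k],3) for k in s})
R={}
for c in ["scene","side"]:
    im=imaging.read_camera(c);save(im,c+"0");T=np.linalg.inv(im["camera_from_world"]);print(c,T[:3,3],-T[:3,2],im["intrinsics"][0])
    np.save(c+"0.npy",im,allow_pickle=True);W=cloud(im)
    for n in ["nest","dock","blank_center","tray_in","cartridge_center","cartridge_code","specimen_cup","timer","labels"]:
        for r in mark_of(c,n)[:3]:
            u=np.round(r["uv"]).astype(int); print(c,n,round(r["confidence"],2),u,W[min(max(u[1],0),399),min(max(u[0],0),639)])
E
```

```text
{'t': np.float64(0.0), 'joints': array([-1.29,  0.49,  1.56,  0.  ,  1.09, -0.11]), 'qvel': array([ 0., -0., -0., -0., -0.,  0.]), 'tau': array([ -0.  , -61.27, -25.82,   0.07,   0.05,  -0.  ]), 'eef_pos': array([ 236.3 , -578.33,  214.04]), 'tcp_rot': array([-3.14, -0.  ,  0.39]), 'ft_force': array([-0.14,  0.38, -0.28]), 'moment': array([ 0.06, -0.02,  0.04]), 'grip_force': np.float64(0.0), 'opening': np.float64(1.0)}
scene [ -238.37 -1135.17   677.7 ] [ 0.59  0.69 -0.42] [500.15   0.   316.28]
scene nest 0.53 [341 212] [ 232.75 -635.05  328.37]
scene dock 0.68 [342 226] [ 225.36 -645.17  310.68]
scene blank_center 0.56 [345 207] [ 599.77 -261.13   77.2 ]
scene tray_in 0.68 [296 237] [ 220.6  -534.51  246.58]
scene cartridge_center 0.72 [378 258] [ 521.49 -456.28   39.83]
scene cartridge_code 0.7 [382 256] [ 530.79 -460.32   43.31]
scene specimen_cup 0.76 [414 242] [ 675.22 -440.69   15.82]
scene specimen_cup 0.46 [346 204] [ 267.52 -609.91  321.5 ]
scene timer 0.84 [255 210] [479.75  -0.6   13.22]
scene labels 0.8 [233 200] [471.5  108.58  10.65]
side [ 361.31 -920.23  691.4 ] [ 0.24  0.76 -0.61] [435.87   0.   315.42]
side nest 0.69 [332 228] [ 604.49 -255.48   70.76]
side dock 0.97 [331 245] [ 599.09 -264.11   29.98]
side blank_center 0.86 [377 225] [ 720.75 -238.75   31.78]
side blank_center 0.81 [335 222] [ 607.44 -265.69   95.07]
side tray_in 0.85 [271 250] [ 475.18 -208.54    4.23]
side cartridge_center 0.65 [333 314] [ 532.93 -457.36   54.44]
side cartridge_code 0.88 [341 317] [ 545.27 -465.23   50.31]
side cartridge_code 0.49 [407 300] [ 685.93 -452.5    25.94]
side specimen_cup 0.97 [406 298] [ 684.15 -450.8    30.57]
side timer 0.87 [253 195] [477.04  -9.    18.17]
side labels 0.73 [243 168] [475.12 112.95  26.57]
```

View pics/side0.png

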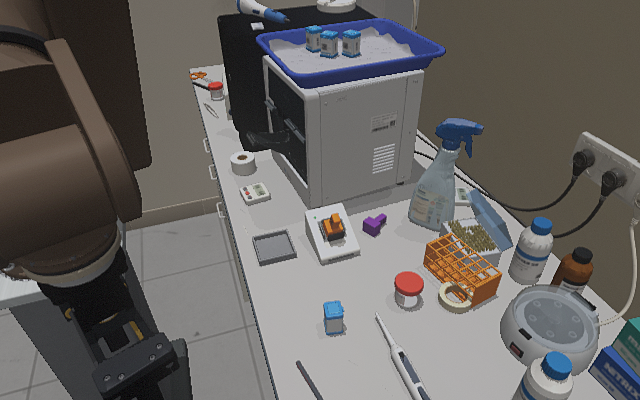

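View pics/scene0.png

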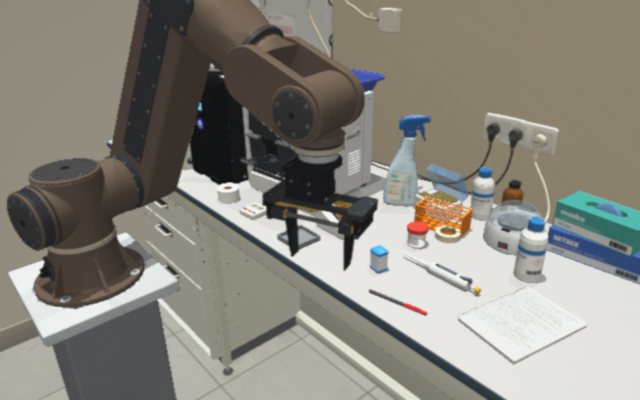

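Side view: orange block in the reader's nest at (334,226). A purple look-alike lies beside it at (376,225), so the orange one is meant. The single cartridge on the bench is at (333,317), with the others in the blue tray at (330,40). The grey tray is at (273,248).

Run:
```python
from h import *
im=np.load("side0.npy",allow_pickle=True).item();W=cloud(im)
c=im["color"][195:345,240:420,::-1];cv2.imwrite("pics/crop1.png",cv2.resize(c,None,fx=4,fy=4,interpolation=cv2.INTER_CUBIC))
rgb=im["color"].astype(int);hsv=cv2.cvtColor(im["color"],cv2.COLOR_RGB2HSV).astype(int)
m=np.zeros(hsv.shape[:2],bool);m[200:262,300:362]=1
near=lambda w,lo,hi:np.all((w>lo)&(w<hi),-1)
# deck: white, within box
d=m&near(W,[530,-340,15],[670,-190,80])&(hsv[...,1]<40)&(hsv[...,2]>150)
P=W[d];best=None;rng=np.random.default_rng(0)
for _ in range(800):
    a=P[rng.choice(len(P),3,False)];n=np.cross(a[1]-a[0],a[2]-a[0]);n/=np.linalg.norm(n)+1e-9
    if abs(n[2])<.8 or abs(n[2])>.97: continue
    i=np.abs((P-a[0])@n)<2
    if best is None or i.sum()>best.sum(): best=i
Q=P[best];c0=Q.mean(0);n=np.linalg.svd(Q-c0)[2][2];n*=np.sign(n[2]);print("deck",len(P),len(Q),c0,n,"tilt",np.degrees(np.arccos(n[2])),"front az",np.degrees(np.arctan2(n[1],n[0])))
print("deck rect xy",cv2.minAreaRect(Q[:,:2].astype(np.float32)))
o=m&(hsv[...,0]<20)&(hsv[...,1]>150)&near(W,[540,-340,30],[680,-190,140]);O=W[o];print("orange",len(O),O.min(0),O.max(0),O.mean(0))
k=np.zeros_like(m);k[295:340,318:350]=1;k&=near(W,[480,-520,8],[600,-400,75]);C=W[k]
print("cart",len(C),C.min(0),C.max(0));T=C[C[:,2]>52];print("top",len(T),T.mean(0),cv2.minAreaRect(T[:,:2].astype(np.float32)))
t=np.zeros_like(m);t[225:270,248:302]=1;t&=near(W,[400,-300,10],[540,-120,24]);t=W[t];print("tray",len(t),cv2.minAreaRect(t[:,:2].astype(np.float32)),t[:,2].mean())
```

```text
deck 1196 944 [ 609.45 -245.01   40.54] [ 0.01 -0.43  0.9 ] tilt 25.279168364302087 front az -88.95816685894731
deck rect xy ((611.99462890625, -239.8260498046875), (92.44020080566406, 99.74691772460938), 0.846915602684021)
orange 210 [ 593.33 -266.85   48.23] [ 629.39 -224.59  105.53] [ 607.33 -249.57   75.59]
cart 575 [ 518.68 -466.23    8.05] [ 555.72 -428.26   59.18]
top 287 [ 536.22 -447.95   56.29] ((537.8655395507812, -447.0935974121094), (35.90132522583008, 34.699031829833984), 80.23741149902344)
tray 347 ((482.388671875, -204.30923461914062), (88.98726654052734, 83.66015625), 89.34402465820312) 15.457932312545204
```

View pics/crop1.png

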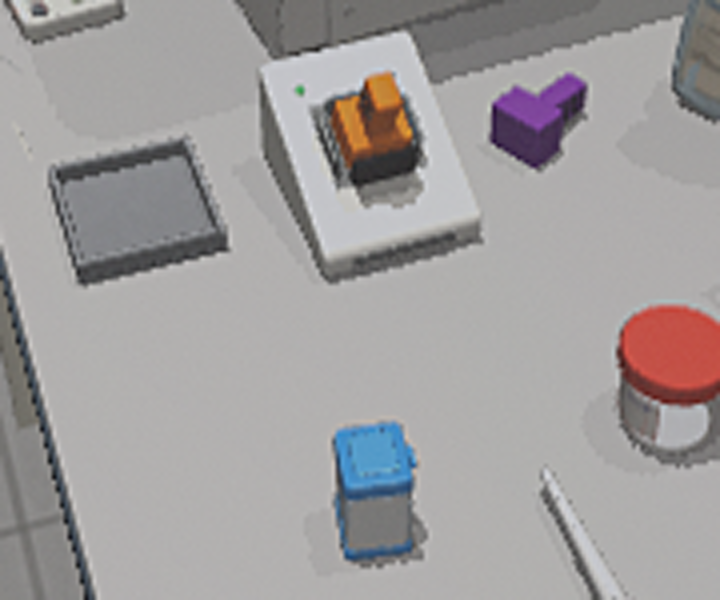

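```bash
cat >> h.py <<'E'
def plan(p,yaw=None):
    s=state();R=Ro.from_euler("xyz",s["tcp_rot"]).as_matrix();y0=np.arctan2(R[1,0],R[0,0])
    d=R.T@(np.array(p)-s["eef_pos"])/1000;r=0 if yaw is None else -((yaw-y0+np.pi)%(2*np.pi)-np.pi)
    print("slide",np.round(d,4),"roll",round(r,3),"norm",round(np.linalg.norm(d),3),"t",round(s["t"],2))
E
python3 - <<'E'
from h import *
im=np.load("side0.npy",allow_pickle=True).item()
for n,uv,z in [("nest",(332,228),45),("dock",(331,245),0),("tray",(271,250),4),("cart",(333,314),28)]:
    o,d=ray(im,uv);print(n,o+d*(z-o[2])/d[2])
plan([608,-270,200],1.588)
E
```

```text
nest [ 614.58 -227.89   45.  ]
dock [ 609.87 -234.37    0.  ]
tray [ 475.22 -208.31    4.  ]
cart [ 540.05 -438.15   28.  ]
slide [ 0.46 -0.15  0.01] roll -1.2 norm 0.483 t 1.0
```

Request:
step_arm --increments '[{"slide": [0.05,-0.016,0],"roll": -0.17},{"slide": [0.105,-0.034,0],"roll": -0.34},{"slide": [0.16,-0.052,0],"roll": -0.51},{"slide": [0.215,-0.07,0],"roll": -0.68},{"slide": [0.26,-0.085,0],"roll": -0.85}]'

```text
t: 1.62
eef_pos: [446.4, -400.0, 214.8]
tcp_rot: [3.141, 0.0, 1.244]
ft_force: [-0.0, -0.3, 0.1]
opening: 0.999
grip_force: 0.0
```

```bash
python3 -c "
from h import *
plan([608,-270,200],1.588)"
```

```text
slide [0.17 0.11 0.01] roll -0.344 norm 0.208 t 1.62
```

Request:
step_arm --increments '[{"slide": [0.045,0.028,0],"roll": -0.1},{"slide": [0.09,0.056,0.005],"roll": -0.2},{"slide": [0.135,0.084,0.01],"roll": -0.3},{"slide": [0.174,0.11,0.014],"roll": -0.344},{"slide": [0.174,0.11,0.014],"roll": -0.344}]'

```text
t: 2.25
eef_pos: [607.5, -270.8, 199.8]
tcp_rot: [-3.141, -0.0, 1.586]
ft_force: [-0.5, -0.1, -0.0]
opening: 1.003
grip_force: 0.0
```

```bash
sed -i 's/np.round(d,4)/np.round(d,4).tolist()/' h.py
python3 - <<'E'
from h import *
im=imaging.read_camera("wrist");save(im,"w1");np.save("w1.npy",im,allow_pickle=True);W=cloud(im)
T=np.linalg.inv(im["camera_from_world"]);print(T[:3,3],-T[:3,2])
for n in ["nest","dock","blank_center","tray_in"]:
    for r in mark_of("wrist",n)[:2]:
        u=r["uv"];o,d=ray(im,u);print(n,round(r["confidence"],2),u,[(o+d*(z-o[2])/d[2]) for z in {"nest":[45],"dock":[0],"blank_center":[72],"tray_in":[4]}[n]])
E
```

```text
[ 607.39 -196.01  369.29] [ 0.   -0.27 -0.96]
nest 0.76 [319.4, 152.3] [array([ 610.84, -233.46,   45.  ])]
dock 0.63 [321.3, 150.6] [array([ 613.63, -236.52,    0.  ])]
blank_center 0.75 [319.3, 167.8] [array([ 610.72, -245.96,   72.  ])]
blank_center 0.68 [421.0, 137.3] [array([ 710.42, -214.13,   72.  ])]
tray_in 0.82 [213.3, 125.2] [array([ 483.55, -207.81,    4.  ])]
```

View pics/w1.png

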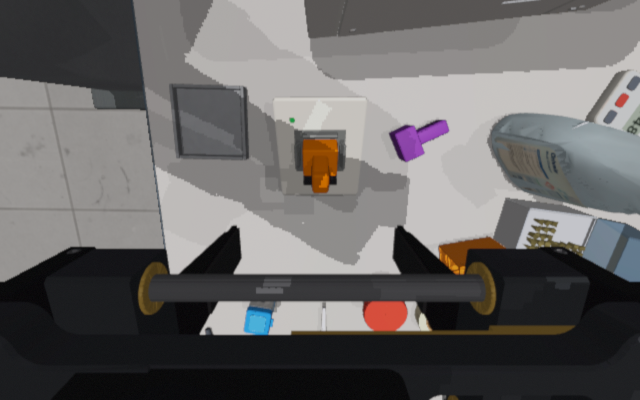

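Wrist view: orange block centre about (320,165) in the reader, purple look-alike at (410,142), tray at (212,123), cartridge at (260,318).

Run:
```python
from h import *
im=np.load("w1.npy",allow_pickle=True).item();W=cloud(im);hsv=cv2.cvtColor(im["color"],cv2.COLOR_RGB2HSV).astype(int)
near=lambda lo,hi:np.all((W>lo)&(W<hi),-1)
D=near([540,-310,17],[680,-170,76]);P=W[D];print("dock rect",len(P),cv2.minAreaRect(P[:,:2].astype(np.float32)))
w=D&(hsv[...,1]<40);P=W[w];rng=np.random.default_rng(0);best=None
for _ in range(800):
    a=P[rng.choice(len(P),3,False)];n=np.cross(a[1]-a[0],a[2]-a[0]);n/=np.linalg.norm(n)+1e-9
    if abs(n[2])<.8 or abs(n[2])>.97: continue
    i=np.abs((P-a[0])@n)<1.5
    if best is None or i.sum()>best.sum(): best=i
Q=P[best];c=Q.mean(0);n=np.linalg.svd(Q-c)[2][2];n*=np.sign(n[2]);print("deck",len(Q),c,n,np.degrees(np.arccos(n[2])),np.degrees(np.arctan2(n[1],n[0])))
xx=610;print("deck z=45 at y=",c[1]-((45-c[2])*n[2]+(xx-c[0])*n[0])/n[1])
r=cv2.minAreaRect(Q[:,:2].astype(np.float32));print(r)
o=(hsv[...,0]<18)&(hsv[...,1]>150)&near([560,-320,40],[660,-190,130]);O=W[o]
th=np.radians(np.degrees(np.arctan2(n[1],n[0])));ex=-np.array([np.cos(th)*n[2],np.sin(th)*n[2],-np.hypot(n[0],n[1])]);ey=np.cross(n,ex)
N0=np.array([611,-235,45.]);L=(O-N0)@np.stack([ex,ey,n],1)
for lo,hi in [(20,28),(35,57),(57,63)]:
    q=L[(L[:,2]>lo)&(L[:,2]<hi)];print(lo,len(q),np.percentile(q,2,0),np.percentile(q,98,0))
t=near([420,-270,12],[545,-140,20]);t=W[t];print("tray",cv2.minAreaRect(t[:,:2].astype(np.float32)))
k=near([490,-500,45],[590,-400,62])&(hsv[...,1]>80)&(hsv[...,0]>90);k=W[k];print("cart",len(k),k.mean(0) if len(k) else 0, cv2.minAreaRect(k[:,:2].astype(np.float32)))
```

```text
dock rect 7708 ((610.8182373046875, -232.10581970214844), (92.19924926757812, 111.04984283447266), 1.1169952154159546)
deck 5765 [ 610.42 -219.15   50.43] [ 0.01 -0.42  0.91] 24.991777017472188 -88.92956947407119
deck z=45 at y= -230.81494041259245
((610.870361328125, -232.70919799804688), (92.07962036132812, 109.93636322021484), 0.8953590393066406)
20 602 [-11.53 -17.23  20.34] [18.79 17.23 26.24]
35 271 [-0.32 -7.56 35.7 ] [14.18  8.52 56.86]
57 253 [-6.81 -6.56 57.07] [12.91  6.63 59.49]
tray ((481.59100341796875, -204.32858276367188), (84.17911529541016, 84.54598236083984), 89.4195327758789)
cart 675 [ 537.48 -442.51   53.57] ((537.7652587890625, -444.4184265136719), (35.55575180053711, 34.543251037597656), 83.50922393798828)
```

```bash
python3 -c "
from h import *
plan([611.1,-251.4,71],1.589)"
```

```text
slide [0.0226, 0.0062, 0.1299] roll -0.009 norm 0.132 t 2.5
```

```bash
python3 -c "
from h import *
for i in range(4):
    print(state()['eef_pos'],state()['qvel'],state()['tcp_rot']); imaging.read_camera('side')
plan([611.1,-251.4,71],1.589)"
```

```text
[ 605.05 -274.    200.91] [-0. -0. -0.  0.  0.  0.] [3.14 0.   1.58]
[ 605.04 -274.07  200.97] [-0.  0. -0.  0. -0. -0.] [3.14 0.   1.58]
[ 605.12 -274.02  200.96] [ 0.  0. -0. -0.  0.  0.] [3.14 0.   1.58]
[ 605.23 -273.92  200.95] [ 0.  0. -0.  0.  0.  0.] [3.14 0.   1.58]
slide [0.0223, 0.006, 0.1299] roll -0.008 norm 0.132 t 2.7
```

Request:
step_arm --increments '[{"slide": [0.0223,0.006,0.04],"roll": -0.008},{"slide": [0.0223,0.006,0.08],"roll": -0.008},{"slide": [0.0223,0.006,0.11],"roll": -0.008},{"slide": [0.0223,0.006,0.1299],"roll": -0.008},{"slide": [0.0223,0.006,0.1299],"roll": -0.008}]'

```text
t: 3.32
eef_pos: [610.8, -250.8, 69.5]
tcp_rot: [-3.139, -0.001, 1.589]
ft_force: [0.7, -0.6, -0.0]
opening: 1.0
grip_force: 0.0
```

Run:
```python
from h import *
im=imaging.read_camera("side");c=im["color"][170:290,270:430,::-1];cv2.imwrite("pics/s2.png",cv2.resize(c,None,fx=4,fy=4,interpolation=cv2.INTER_CUBIC))
plan([611.1,-251.4,71],1.589);print(state()["ft_force"])
```

```text
slide [-0.0004, -0.0003, -0.0002] roll 0.0 norm 0.001 t 3.38
[ 0.08 -0.24  0.26]
```

View pics/s2.png

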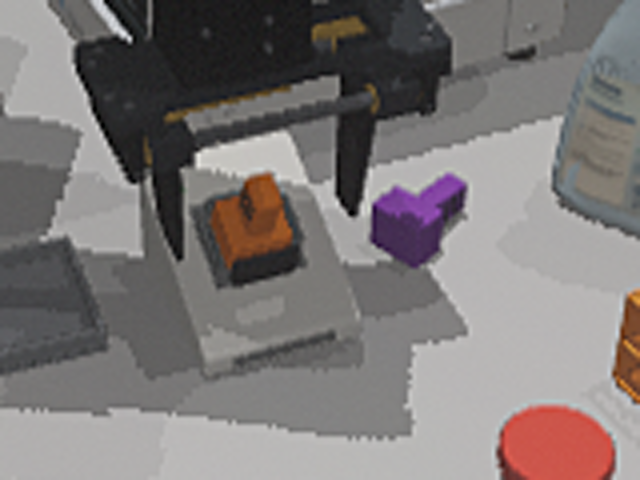

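The fingers at (175,220) and (355,190) straddle the orange tab at (260,200), so I close.

Request:
step_arm --increments '[{"slide": [0,0,0],"roll": 0},{"slide": [0,0,0],"roll": 0},{"slide": [0,0,0],"roll": 0},{"slide": [0,0,0],"roll": 0},{"slide": [0,0,0],"roll": 0}]' --fingers 0.0

```text
t: 4.0
eef_pos: [611.5, -250.8, 70.8]
tcp_rot: [3.141, 0.0, 1.59]
ft_force: [-0.3, 0.5, -0.1]
opening: 0.53
grip_force: 0.0
```

Request:
step_arm --increments '[{"slide": [0,0,0],"roll": 0},{"slide": [0,0,0],"roll": 0},{"slide": [0,0,0],"roll": 0},{"slide": [0,0,0],"roll": 0},{"slide": [0,0,0],"roll": 0}]'

```text
t: 4.62
eef_pos: [611.5, -250.8, 70.7]
tcp_rot: [-3.141, 0.0, 1.59]
ft_force: [-0.3, -1.2, -0.6]
opening: 0.167
grip_force: 30.0
```

Request:
step_arm --increments '[{"slide": [-0.0063,0,-0.0136],"roll": 0},{"slide": [-0.0169,0,-0.0363],"roll": 0},{"slide": [-0.0275,0,-0.0589],"roll": 0},{"slide": [-0.038,0,-0.0816],"roll": 0},{"slide": [-0.0423,0,-0.0906],"roll": 0}]'

```text
t: 5.25
eef_pos: [612.6, -294.1, 163.4]
tcp_rot: [3.139, 0.001, 1.589]
ft_force: [-0.3, -0.2, -1.7]
opening: 0.17
grip_force: 30.0
```

Run:
```python
from h import *
im=imaging.read_camera("side");c=im["color"][150:290,240:400,::-1];cv2.imwrite("pics/s3.png",cv2.resize(c,None,fx=4,fy=4,interpolation=cv2.INTER_CUBIC))
W=cloud(im);hsv=cv2.cvtColor(im["color"],cv2.COLOR_RGB2HSV).astype(int)
o=(hsv[...,0]<18)&(hsv[...,1]>150)&np.all((W>[540,-380,60])&(W<[680,-190,260]),-1);O=W[o];print(len(O),O.min(0),O.max(0));s=state();print(s["eef_pos"],s["opening"],s["ft_force"])
```

```text
295 [ 595.27 -310.5   135.58] [ 630.67 -267.    203.18]
[ 612.71 -294.28  163.72] 0.16783944582553353 [-0.68 -0.27 -0.71]
```

View pics/s3.png

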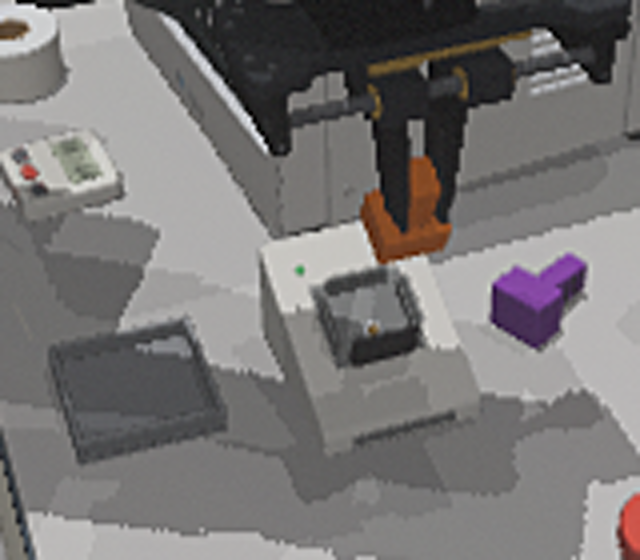

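The block is lifted and still leaning, and the pin is out at (372,328) in this crop. Next, to the tray.

```bash
python3 -c "
from h import *
plan([481.8,-225.6,120],1.58)"
```

```text
slide [0.0712, -0.1297, 0.0433] roll 0.009 norm 0.154 t 5.3
```

Request:
step_arm --increments '[{"slide": [0.02,-0.035,0],"roll": 0},{"slide": [0.04,-0.075,0.005],"roll": 0.005},{"slide": [0.062,-0.113,0.02],"roll": 0.009},{"slide": [0.0712,-0.1297,0.0433],"roll": 0.009},{"slide": [0.0712,-0.1297,0.0433],"roll": 0.009}]'

```text
t: 5.92
eef_pos: [480.0, -223.4, 117.1]
tcp_rot: [-3.139, -0.002, 1.581]
ft_force: [0.4, -1.3, -1.3]
opening: 0.17
grip_force: 30.0
```

Run:
```python
from h import *
im=imaging.read_camera("side");im=imaging.read_camera("side")
W=cloud(im);hsv=cv2.cvtColor(im["color"],cv2.COLOR_RGB2HSV).astype(int)
plan([481.8,-225.6,45],1.58);s=state();print(s["eef_pos"])
o=(hsv[...,0]<18)&(hsv[...,1]>150)&np.all((W>[400,-320,40])&(W<[560,-150,220]),-1);O=W[o]-s["eef_pos"];print(len(O),np.percentile(O,[1,99],0))
# foot front face plane -> lean
def fit(Q):
    c=Q.mean(0);n=np.linalg.svd(Q-c)[2][2];return n*np.sign(n[2])
f=O[(O[:,2]<0)];best=None;rng=np.random.default_rng(0)
for _ in range(500):
    a=f[rng.choice(len(f),3,False)];n=np.cross(a[1]-a[0],a[2]-a[0]);n/=np.linalg.norm(n)+1e-9
    i=np.abs((f-a[0])@n)<1.2
    if best is None or i.sum()>best.sum(): best=i
print(len(f),best.sum(),fit(f[best]),f[best].mean(0))
```

```text
slide [-0.0008, -0.0005, 0.0735] roll 0.001 norm 0.073 t 6.03
[ 482.22 -224.79  118.47]
254 [[-17.13 -15.7  -28.16]
 [ 16.74  19.89  33.66]]
146 70 [-0.03  0.92  0.39] [  0.65  -1.09 -16.82]
```

Request:
step_arm --increments '[{"slide": [-0.0008,0,0.03],"roll": 0},{"slide": [-0.0008,0,0.06],"roll": 0},{"slide": [-0.0008,0,0.0735],"roll": 0},{"slide": [-0.0008,0,0.0785],"roll": 0},{"slide": [-0.0008,0,0.0785],"roll": 0}]'

```text
t: 6.65
eef_pos: [481.8, -225.4, 40.0]
tcp_rot: [3.141, 0.0, 1.581]
ft_force: [-0.0, -0.6, -1.1]
opening: 0.167
grip_force: 30.0
```

Request:
step_arm --increments '[{"slide": [0,0,0.002],"roll": 0},{"slide": [0,0,0.004],"roll": 0},{"slide": [0,0,0.005],"roll": 0},{"slide": [0,0,0.005],"roll": 0}]'

```text
t: 7.15
eef_pos: [481.6, -225.3, 35.5]
tcp_rot: [3.14, 0.001, 1.581]
ft_force: [-2.3, 0.3, 8.9]
opening: 0.165
grip_force: 30.0
```

Request:
step_arm --increments '[{"slide": [0.0035,0,0],"roll": 0},{"slide": [0.0073,0,0],"roll": 0},{"slide": [0.011,0,0.0003],"roll": 0},{"slide": [0.0143,0,0.0007],"roll": 0},{"slide": [0.018,0,0.0015],"roll": 0}]'

```text
t: 7.78
eef_pos: [482.9, -209.2, 35.0]
tcp_rot: [3.136, 0.004, 1.581]
ft_force: [-3.5, -8.5, 18.5]
opening: 0.166
grip_force: 30.0
```

Request:
step_arm --increments '[{"slide": [0.002,0,0.0006],"roll": 0},{"slide": [0.004,0,0.0012],"roll": 0},{"slide": [0.004,0,0.0012],"roll": 0}]'

```text
t: 8.15
eef_pos: [482.8, -204.8, 34.0]
tcp_rot: [3.136, 0.004, 1.581]
ft_force: [-1.7, -6.7, 20.9]
opening: 0.166
grip_force: 30.0
```

Run:
```python
from h import *
im=imaging.read_camera("side");c=im["color"][190:290,220:350,::-1];cv2.imwrite("pics/s4.png",cv2.resize(c,None,fx=5,fy=5,interpolation=cv2.INTER_CUBIC))
s=state();print(s["eef_pos"],s["ft_force"],s["t"])
W=cloud(im);hsv=cv2.cvtColor(im["color"],cv2.COLOR_RGB2HSV).astype(int)
o=(hsv[...,0]<18)&(hsv[...,1]>150)&np.all((W>[400,-320,0])&(W<[560,-150,220]),-1);O=W[o];print(len(O),np.percentile(O,[1,50,99],0))
f=O[O[:,2]<35];best=None;rng=np.random.default_rng(0)
for _ in range(500):
    a=f[rng.choice(len(f),3,False)];n=np.cross(a[1]-a[0],a[2]-a[0]);n/=np.linalg.norm(n)+1e-9
    i=np.abs((f-a[0])@n)<1.2
    if best is None or i.sum()>best.sum(): best=i
Q=f[best];print(len(f),len(Q),np.linalg.svd(Q-Q.mean(0))[2][2],Q.mean(0))
```

```text
[ 482.84 -204.85   34.07] [-1.81 -6.79 21.17] 8.2
238 [[ 466.58 -222.21    9.7 ]
 [ 482.97 -212.63   31.03]
 [ 501.06 -190.54   69.9 ]]
137 68 [ 0.01 -0.95 -0.32] [ 485.41 -212.48   19.65]
```

View pics/s4.png

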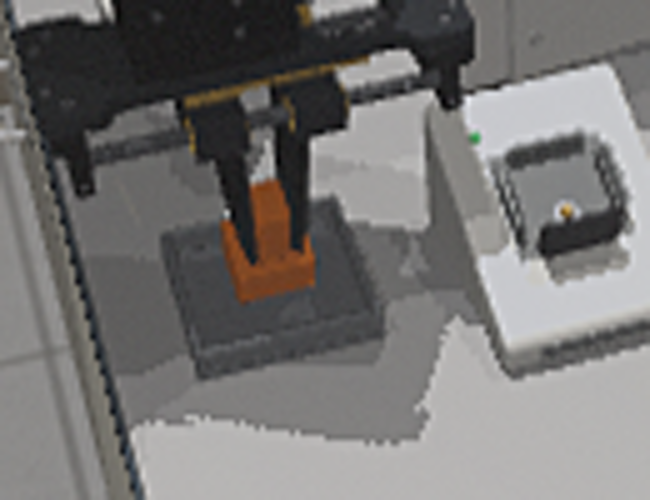

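It is partly righted (about 18° left) and in the middle of the tray, with its foot at (270,275). Releasing will let it settle upright.

Request:
step_arm --increments '[{"slide": [0,0,-0.001],"roll": 0},{"slide": [0,0,-0.001],"roll": 0},{"slide": [0,0,-0.001],"roll": 0},{"slide": [0,0,-0.001],"roll": 0}]' --fingers 0.45

```text
t: 8.7
eef_pos: [481.0, -203.0, 32.7]
tcp_rot: [-3.141, -0.0, 1.581]
ft_force: [-0.1, 0.1, -0.2]
opening: 0.445
grip_force: 0.0
```

Request:
step_arm --increments '[{"slide": [0,0,-0.03],"roll": 0},{"slide": [0,0,-0.08],"roll": 0},{"slide": [0,0,-0.11],"roll": 0},{"slide": [0,0,-0.13],"roll": 0}]'

```text
t: 9.2
eef_pos: [481.2, -203.2, 164.3]
tcp_rot: [3.14, 0.001, 1.581]
ft_force: [1.1, -0.6, -0.1]
opening: 0.446
grip_force: 0.0
```

Run:
```python
from h import *
im=imaging.read_camera("wrist");c=im["color"][:,:,::-1];cv2.imwrite("pics/w5.png",c)
W=cloud(im);hsv=cv2.cvtColor(im["color"],cv2.COLOR_RGB2HSV).astype(int)
o=(hsv[...,0]<18)&(hsv[...,1]>150)&np.all((W>[400,-320,0])&(W<[560,-120,220]),-1);O=W[o];print(len(O))
for lo,hi in [(24,32),(60,68)]:
    q=O[(O[:,2]>lo)&(O[:,2]<hi)];print(len(q),np.percentile(q,[2,98],0),q[:,2].mean()) if len(q) else print(lo,0,O[:,2].max())
k=np.all((W>[490,-500,45])&(W<[590,-390,64]),-1)&(hsv[...,1]>80)&(hsv[...,0]>90);k=W[k];print("cart",len(k))
plan([537.5,-444,190],1.63)
```

```text
1089
601 [[ 466.67 -207.1    24.99]
 [ 500.55 -176.37   28.69]] 27.03452324494414
365 [[ 475.87 -202.16   60.4 ]
 [ 491.01 -181.96   64.41]] 62.66233412178986
cart 0
slide [-0.2411, 0.0532, -0.0232] roll -0.049 norm 0.248 t 9.25
```

Run:
```python
from h import *
plan([537.5,-485,190],1.59)
```

```text
slide [-0.2821, 0.0528, -0.0231] roll -0.009 norm 0.288 t 9.25
```

Request:
step_arm --increments '[{"slide": [-0.055,0.01,-0.023],"roll": 0},{"slide": [-0.115,0.021,-0.023],"roll": 0},{"slide": [-0.175,0.033,-0.023],"roll": 0},{"slide": [-0.235,0.044,-0.023],"roll": 0},{"slide": [-0.282,0.053,-0.023],"roll": -0.009}]' --fingers 1.0

```text
t: 9.88
eef_pos: [536.8, -486.8, 184.5]
tcp_rot: [-3.141, -0.001, 1.589]
ft_force: [0.2, -0.4, 0.3]
opening: 0.922
grip_force: 0.0
```

Run:
```python
from h import *
for i in range(4): im=imaging.read_camera("wrist")
save(im,"w6");np.save("w6.npy",im,allow_pickle=True);s=state();print(s["eef_pos"],s["tcp_rot"])
W=cloud(im);hsv=cv2.cvtColor(im["color"],cv2.COLOR_RGB2HSV).astype(int)
box=np.all((W>[490,-500,5])&(W<[590,-395,66]),-1);blue=box&(hsv[...,1]>80)&(hsv[...,0]>90)
t=W[blue&(W[...,2]>50)];print(len(t),t.mean(0),cv2.minAreaRect(t[:,:2].astype(np.float32)),np.percentile(t,[2,98],0))
h=t[t[:,2]>np.percentile(t[:,2],98)-3];print(np.percentile(t[:,2],98),cv2.minAreaRect(h[:,:2].astype(np.float32)))
for lo,hi in [(5,15),(15,40),(40,52),(52,60)]:
    q=W[box&(W[...,2]>lo)&(W[...,2]<hi)];print(lo,len(q),np.percentile(q,[2,98],0)[:,:2].ravel() if len(q) else 0, cv2.minAreaRect(q[:,:2].astype(np.float32)) if len(q)>5 else 0)
for n in ["cartridge_center","cartridge_code"]:
    for r in mark_of("wrist",n)[:2]:
        o,d=ray(im,r["uv"]);z={"cartridge_center":28,"cartridge_code":24}[n];print(n,round(r["confidence"],2),r["uv"],o+d*(z-o[2])/d[2])
```

```text
[ 536.42 -484.68  184.15] [-3.14 -0.    1.59]
1074 [ 536.16 -445.26   54.21] ((537.3532104492188, -446.0058288574219), (34.97368240356445, 34.28324508666992), 80.65121459960938) [[ 520.61 -462.51   51.8 ]
 [ 552.1  -428.89   55.87]]
55.867536314338906 ((535.9912719726562, -445.67840576171875), (34.216941833496094, 31.571752548217773), 79.26502990722656)
5 24 [ 524.33 -431.89  552.51 -427.19] ((538.2551879882812, -429.1890563964844), (1.2886765003204346, 29.145214080810547), 79.96431732177734)
15 15 [ 528.08 -431.38  549.89 -427.31] ((539.3408813476562, -429.2942199707031), (0.3796955347061157, 23.451622009277344), 79.25377655029297)
40 75 [ 519.33 -461.74  555.04 -426.43] ((537.4014282226562, -445.9134826660156), (35.20920944213867, 35.288185119628906), 80.4662857055664)
52 1050 [ 520.62 -462.51  551.52 -428.89] ((535.9700317382812, -445.7315368652344), (34.530616760253906, 31.53475570678711), 79.85227966308594)
cartridge_center 0.56 [320.6, 148.4] [ 540.58 -444.52   28.  ]
cartridge_code 0.65 [332.2, 151.3] [ 553.52 -447.88   24.  ]
```

View pics/w6.png

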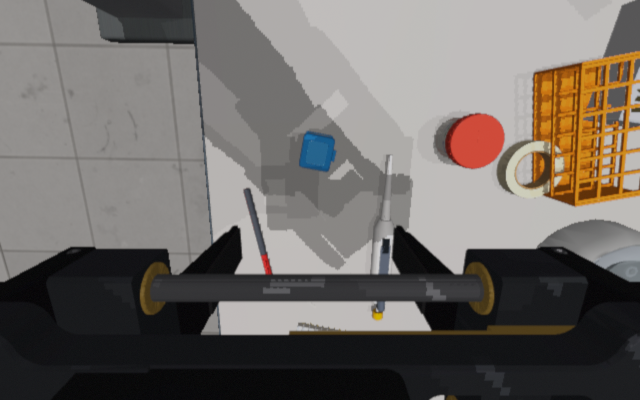

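Run:
```python
from h import *
a=np.load("scene0.npy",allow_pickle=True).item();b=np.load("side0.npy",allow_pickle=True).item();c=np.load("w6.npy",allow_pickle=True).item()
f=lambda im,y,x:cv2.resize(im["color"][y:y+50,x:x+40,::-1],(260,325),interpolation=cv2.INTER_CUBIC)
cv2.imwrite("pics/comp.png",np.hstack([f(a,236,358),f(b,292,313),f(c,126,298)]))
W=cloud(b);print("side body faces:")
box=np.all((W>[490,-500,12])&(W<[590,-395,44]),-1);P=W[box]
for _ in range(2):
    best=None;rng=np.random.default_rng(0)
    for _ in range(600):
        q=P[rng.choice(len(P),3,False)];n=np.cross(q[1]-q[0],q[2]-q[0]);n/=np.linalg.norm(n)+1e-9
        if abs(n[2])>.2: continue
        i=np.abs((P-q[0])@n)<1.2
        if best is None or i.sum()>best.sum(): best=i
    Q=P[best];n=np.linalg.svd(Q-Q.mean(0))[2][2];print(len(Q),n,Q.mean(0),np.degrees(np.arctan2(n[1],n[0])),np.percentile(Q,[2,98],0)[:,:2]);P=P[~best]
```

```text
side body faces:
149 [-0.15 -0.99 -0.02] [ 534.2  -462.03   27.9 ] -98.89800598927405 [[ 520.78 -464.4 ]
 [ 548.02 -459.2 ]]
29 [-0.99  0.14  0.  ] [ 521.05 -449.22   27.62] 171.7002218887247 [[ 519.16 -458.64]
 [ 523.74 -433.71]]
```

View pics/comp.png

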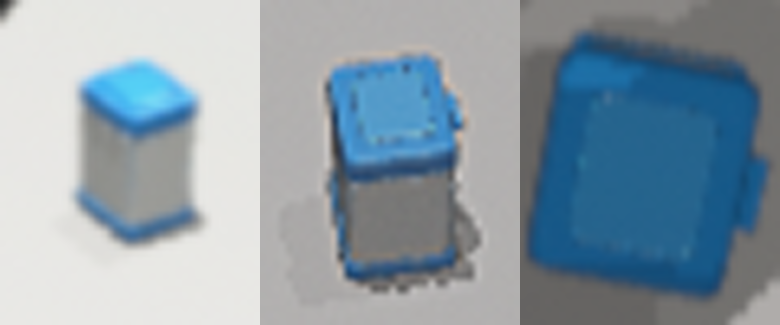

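Cartridge composite: the two visible body faces (world -x and -y) are plain. A lid tab sits on the +x side, and the networks also place the code there. I'll check that face from the +x side.

Request:
step_arm --increments '[{"slide": [0,0.05,0],"roll": 0},{"slide": [0,0.1,0.005],"roll": 0},{"slide": [0,0.15,0.01],"roll": 0},{"slide": [0,0.18,0.015],"roll": 0}]'

```text
t: 10.68
eef_pos: [719.2, -478.8, 170.6]
tcp_rot: [3.141, -0.0, 1.592]
ft_force: [-0.2, -0.4, -0.3]
opening: 0.997
grip_force: 0.0
```

Run:
```python
from h import *
for i in range(4): im=imaging.read_camera("wrist")
save(im,"w7");np.save("w7.npy",im,allow_pickle=True);print(state()["eef_pos"])
a=np.radians(-9.5);e=np.array([np.cos(a),np.sin(a),0]);f=np.array([-np.sin(a),np.cos(a),0]);c=np.array([536.5,-445.5,0])
g=cv2.cvtColor(im["color"],cv2.COLOR_RGB2GRAY)
for z in range(54,0,-4):
    P=[c+16*e+y*f+[0,0,z] for y in range(-20,21,4)];uv=proj(im,P);print(z,[int(g[int(round(v)),int(round(u))]) if 0<=u<640 and 0<=v<400 else -1 for u,v in uv])
print(proj(im,[c+16*e+[0,0,24]]))
for n in ["cartridge_center","cartridge_code"]:
    for r in mark_of("wrist",n)[:2]:
        o,d=ray(im,r["uv"]);z={"cartridge_center":28,"cartridge_code":24}[n];print(n,round(r["confidence"],2),r["uv"],o+d*(z-o[2])/d[2])
W=cloud(im)
box=np.all((W>[490,-500,12])&(W<[590,-395,44]),-1);P=W[box];best=None;rng=np.random.default_rng(0)
for _ in range(600):
    q=P[rng.choice(len(P),3,False)];n=np.cross(q[1]-q[0],q[2]-q[0]);n/=np.linalg.norm(n)+1e-9
    if abs(n[2])>.2: continue
    i=np.abs((P-q[0])@n)<1.2
    if best is None or i.sum()>best.sum(): best=i
Q=P[best];n=np.linalg.svd(Q-Q.mean(0))[2][2];print(len(Q),n,Q.mean(0),np.degrees(np.arctan2(n[1],n[0])),np.percentile(Q,[2,98],0)[:,:2])
x=im["color"][100:220,10:160,::-1];cv2.imwrite("pics/w7c.png",cv2.resize(x,None,fx=5,fy=5,interpolation=cv2.INTER_CUBIC))
```

```text
[ 717.01 -479.81  170.49]
54 [199, 102, 59, 62, 67, 73, 81, 68, 69, 55, 95]
50 [198, 83, 49, 52, 74, 74, 61, 48, 49, 60, 98]
46 [198, 126, 90, 92, 132, 127, 91, 90, 77, 89, 100]
42 [198, 175, 93, 78, 84, 76, 85, 92, 93, 98, 100]
38 [198, 163, 93, 93, 92, 90, 88, 92, 94, 98, 101]
34 [198, 161, 88, 63, 75, 73, 96, 97, 98, 97, 97]
30 [198, 179, 65, 36, 63, 65, 96, 97, 97, 98, 89]
26 [198, 176, 63, 44, 66, 59, 93, 92, 94, 98, 82]
22 [199, 164, 66, 47, 83, 75, 96, 97, 95, 98, 98]
18 [191, 167, 89, 91, 96, 96, 95, 99, 99, 95, 99]
14 [188, 103, 77, 85, 88, 91, 75, 81, 87, 87, 99]
10 [168, 78, 65, 77, 78, 78, 77, 75, 73, 65, 108]
6 [136, 63, 55, 54, 54, 52, 56, 60, 50, 58, 109]
2 [136, 99, 92, 78, 72, 111, 98, 83, 69, 92, 108]
[[160.82 155.96]]
cartridge_center 0.76 [146.7, 154.6] [ 539.74 -446.48   28.  ]
cartridge_code 0.74 [163.0, 157.9] [ 554.36 -450.15   24.  ]
430 [-0.99  0.16  0.01] [ 551.3  -447.47   27.94] 170.62957036893155 [[ 548.22 -462.57]
 [ 553.82 -433.08]]
```

The +x face carries a dark pattern, roughly 16 mm square at 20–35 mm height, so the code faces azimuth about -9.4°. I grasp with yaw 2.978 and turn to 1.589 later.

Run:
```python
from h import *
plan([536.5,-445.5,120],2.978)
```

```text
slide [0.0388, -0.179, 0.0516] roll -1.388 norm 0.19 t 10.97
```

Request:
step_arm --increments '[{"slide": [0.005,-0.03,0.0],"roll": -0.17},{"slide": [0.01,-0.06,0.01],"roll": -0.34},{"slide": [0.015,-0.09,0.02],"roll": -0.51},{"slide": [0.025,-0.12,0.03],"roll": -0.68},{"slide": [0.03,-0.145,0.04],"roll": -0.85}]'

```text
t: 11.6
eef_pos: [569.2, -453.7, 131.9]
tcp_rot: [-3.141, 0.001, 2.444]
ft_force: [-0.4, -0.3, -0.5]
opening: 1.0
grip_force: 0.0
```

Run:
```python
from h import *
imaging.read_camera("side");imaging.read_camera("side")
plan([536.5,-445.5,120],2.978)
```

```text
slide [0.0296, -0.0142, 0.0114] roll -0.537 norm 0.035 t 11.7
```

Request:
step_arm --increments '[{"slide": [0.01,-0.005,0.0],"roll": -0.17},{"slide": [0.02,-0.01,0.005],"roll": -0.34},{"slide": [0.0296,-0.0142,0.0114],"roll": -0.5},{"slide": [0.0296,-0.0142,0.0114],"roll": -0.537},{"slide": [0.0296,-0.0142,0.0114],"roll": -0.537}]'

```text
t: 12.32
eef_pos: [540.1, -446.1, 120.3]
tcp_rot: [-3.141, 0.001, 2.973]
ft_force: [-0.3, 0.1, 0.2]
opening: 0.999
grip_force: 0.0
```

Run:
```python
from h import *
im=imaging.read_camera("wrist");im=imaging.read_camera("wrist")
W=cloud(im);hsv=cv2.cvtColor(im["color"],cv2.COLOR_RGB2HSV).astype(int)
t=W[np.all((W>[490,-500,52])&(W<[590,-395,62]),-1)&(hsv[...,1]>80)&(hsv[...,0]>90)]
if len(t)>9: print(len(t),cv2.minAreaRect(t[:,:2].astype(np.float32)),t.mean(0))
plan([536.5,-445.5,24.5],2.978)
```

```text
1472 ((535.2163696289062, -446.12579345703125), (34.41337585449219, 31.429615020751953), 80.40715026855469) [ 534.78 -446.17   54.34]
slide [0.0036, -0.0001, 0.0955] roll -0.004 norm 0.096 t 12.43
```

Request:
step_arm --increments '[{"slide": [0.0036,0,0.03],"roll": -0.004},{"slide": [0.0036,0,0.06],"roll": -0.004},{"slide": [0.0036,0,0.085],"roll": -0.004},{"slide": [0.0036,0,0.0955],"roll": -0.004},{"slide": [0.0036,0,0.0955],"roll": -0.004}]'

```text
t: 13.05
eef_pos: [536.1, -445.0, 23.8]
tcp_rot: [3.141, -0.0, 2.98]
ft_force: [0.5, 0.1, -0.2]
opening: 0.999
grip_force: 0.0
```

Request:
step_arm --increments '[{"slide": [0,0,0],"roll": 0},{"slide": [0,0,0],"roll": 0},{"slide": [0,0,0],"roll": 0},{"slide": [0,0,0],"roll": 0},{"slide": [0,0,0],"roll": 0}]' --fingers 0.0

```text
t: 13.68
eef_pos: [536.0, -445.1, 24.0]
tcp_rot: [-3.141, 0.0, 2.981]
ft_force: [0.2, 0.5, -0.1]
opening: 0.532
grip_force: 0.0
```

Request:
step_arm --increments '[{"slide": [0,0,0],"roll": 0},{"slide": [0,0,0],"roll": 0},{"slide": [0,0,0],"roll": 0}]'

```text
t: 14.05
eef_pos: [536.0, -445.1, 23.9]
tcp_rot: [-3.142, 0.0, 2.981]
ft_force: [-0.1, -0.2, 0.2]
opening: 0.371
grip_force: 29.9
```

Request:
step_arm --increments '[{"slide": [0,0,-0.03],"roll": 0},{"slide": [0,0,-0.08],"roll": 0.1},{"slide": [0,0,-0.12],"roll": 0.27},{"slide": [-0.01,0.01,-0.13],"roll": 0.44},{"slide": [-0.02,0.02,-0.13],"roll": 0.6}]'

```text
t: 14.68
eef_pos: [559.3, -428.6, 155.3]
tcp_rot: [3.142, 0.002, 2.375]
ft_force: [-0.0, -0.1, -1.7]
opening: 0.37
grip_force: 29.9
```

Run:
```python
from h import *
plan([610.9,-237,140],1.589)
```

```text
slide [0.0958, 0.1738, 0.0151] roll 0.786 norm 0.199 t 14.68
```

Request:
step_arm --increments '[{"slide": [0.02,0.035,0],"roll": 0.16},{"slide": [0.04,0.073,0],"roll": 0.33},{"slide": [0.062,0.112,0],"roll": 0.5},{"slide": [0.083,0.15,0.0],"roll": 0.67},{"slide": [0.0958,0.1738,0.01],"roll": 0.786}]'

```text
t: 15.3
eef_pos: [610.0, -234.7, 144.4]
tcp_rot: [3.141, 0.0, 1.591]
ft_force: [0.4, 0.4, -1.8]
opening: 0.373
grip_force: 29.9
```

Run:
```python
from h import *
for i in range(3): im=imaging.read_camera("side")
s=state();print(s["eef_pos"],s["tcp_rot"])
W=cloud(im);np.save("s8.npy",im,allow_pickle=True)
box=np.all((W>[570,-300,s["eef_pos"][2]-20])&(W<[650,-190,s["eef_pos"][2]+22]),-1);P=W[box]-s["eef_pos"]
hsv=cv2.cvtColor(im["color"],cv2.COLOR_RGB2HSV).astype(int);P=P[hsv[box][:,2]>90]
best=None;rng=np.random.default_rng(0)
for _ in range(800):
    q=P[rng.choice(len(P),3,False)];n=np.cross(q[1]-q[0],q[2]-q[0]);n/=np.linalg.norm(n)+1e-9
    i=np.abs((P-q[0])@n)<1.2
    if best is None or i.sum()>best.sum(): best=i
Q=P[best];n=np.linalg.svd(Q-Q.mean(0))[2][2];print(len(P),len(Q),n,Q.mean(0),np.degrees(np.arctan2(n[1],n[0])),np.percentile(Q,[2,98],0))
plan([610.9,-237,84],1.589)
im=imaging.read_camera("wrist");np.save("w8.npy",im,allow_pickle=True);W=cloud(im)
D=np.all((W>[540,-310,17])&(W<[680,-170,76]),-1);P=W[D];print("dock",len(P),cv2.minAreaRect(P[:,:2].astype(np.float32)),np.percentile(P,[.5,99.5],0))
```

```text
[ 609.41 -235.41  143.54] [-3.14 -0.    1.6 ]
229 139 [ 0.   -1.   -0.01] [  0.75 -13.67   1.11] -89.91976369313375 [[-13.68 -14.72 -18.46]
 [ 15.39 -12.59  21.4 ]]
slide [-0.0017, 0.0015, 0.0595] roll 0.009 norm 0.06 t 15.45
dock 8366 ((610.8377685546875, -228.30006408691406), (92.12042236328125, 103.4620132446289), 0.9876561164855957) [[ 565.09 -271.94   22.68]
 [ 656.3  -176.09   69.61]]
```

Request:
step_arm --increments '[{"slide": [-0.002,0.0015,0.02],"roll": 0.009},{"slide": [-0.002,0.0015,0.04],"roll": 0.009},{"slide": [-0.002,0.0015,0.055],"roll": 0.009},{"slide": [-0.002,0.0015,0.0595],"roll": 0.009},{"slide": [-0.002,0.0015,0.0595],"roll": 0.009}]'

```text
t: 16.12
eef_pos: [610.9, -238.8, 84.2]
tcp_rot: [-3.141, -0.0, 1.586]
ft_force: [0.2, -0.5, -0.6]
opening: 0.369
grip_force: 29.9
```

Request:
step_arm --increments '[{"slide": [0,0,0.002],"roll": 0},{"slide": [0,0,0.004],"roll": 0},{"slide": [0,0,0.006],"roll": 0},{"slide": [0,0,0.0075],"roll": 0},{"slide": [0,0,0.0075],"roll": 0}]'

```text
t: 16.75
eef_pos: [610.9, -238.5, 76.8]
tcp_rot: [-3.141, -0.0, 1.586]
ft_force: [-0.1, 0.1, -0.7]
opening: 0.37
grip_force: 29.9
```

Request:
step_arm --increments '[{"slide": [0.001,0,0.0],"roll": 0},{"slide": [0.001,0,0.001],"roll": 0},{"slide": [0.001,0,0.002],"roll": 0},{"slide": [0.001,0,0.003],"roll": 0},{"slide": [0.001,0,0.003],"roll": 0}]'

```text
t: 17.38
eef_pos: [610.9, -237.6, 74.0]
tcp_rot: [3.142, 0.0, 1.586]
ft_force: [0.2, -0.4, -0.4]
opening: 0.368
grip_force: 29.9
```

Request:
step_arm --increments '[{"slide": [0,0,0.001],"roll": 0},{"slide": [0,0,0.002],"roll": 0},{"slide": [0,0,0.002],"roll": 0}]'

```text
t: 17.75
eef_pos: [611.3, -238.1, 73.3]
tcp_rot: [3.14, 0.001, 1.586]
ft_force: [-3.9, -0.7, 10.2]
opening: 0.371
grip_force: 30.0
```

Request:
step_arm --increments '[{"slide": [-0.0016,0,0.0003],"roll": 0},{"slide": [-0.0032,0,0.0008],"roll": 0},{"slide": [-0.0048,0,0.0014],"roll": 0},{"slide": [-0.0064,0,0.002],"roll": 0},{"slide": [-0.008,0,0.0026],"roll": 0}]'

```text
t: 18.38
eef_pos: [611.7, -244.7, 70.8]
tcp_rot: [3.14, -0.0, 1.586]
ft_force: [0.6, 6.4, 11.6]
opening: 0.369
grip_force: 30.0
```

Request:
step_arm --increments '[{"slide": [-0.0014,0,0.001],"roll": 0},{"slide": [-0.0028,0,0.002],"roll": 0},{"slide": [-0.0042,0,0.0031],"roll": 0},{"slide": [-0.0056,0,0.0043],"roll": 0},{"slide": [-0.0068,0,0.0054],"roll": 0}]'

```text
t: 19.0
eef_pos: [612.1, -252.4, 65.7]
tcp_rot: [3.139, 0.001, 1.586]
ft_force: [-0.7, 2.4, 12.5]
opening: 0.371
grip_force: 30.0
```

```bash
cat > chk.py <<'E'
from h import *
im=imaging.read_camera("side");s=state();print(s["t"],s["eef_pos"],s["ft_force"])
W=cloud(im);hsv=cv2.cvtColor(im["color"],cv2.COLOR_RGB2HSV).astype(int)
N0=np.array([610.8,-232,45.]);a=np.radians(91.05);c,sn=np.cos(np.radians(25)),np.sin(np.radians(25))
ex=np.array([np.cos(a)*c,np.sin(a)*c,sn]);ez=np.array([-np.cos(a)*sn,-np.sin(a)*sn,c]);ey=np.cross(ez,ex)
L=(W-N0)@np.stack([ex,ey,ez],1)
box=np.all((L>[-40,-19,15])&(L<[32,19,75]),-1);P=L[box];C=hsv[box]
def planes(P,dirs,name):
    best=None;rng=np.random.default_rng(0)
    for _ in range(1500):
        q=P[rng.choice(len(P),3,False)];n=np.cross(q[1]-q[0],q[2]-q[0]);n/=np.linalg.norm(n)+1e-9
        if abs(n[dirs])<.85: continue
        i=np.abs((P-q[0])@n)<1
        if best is None or i.sum()>best.sum(): best=i
    Q=P[best];n=np.linalg.svd(Q-Q.mean(0))[2][2];n*=np.sign(n[dirs]);print(name,len(Q),n,Q.mean(0),np.percentile(Q,[3,97],0),"tilt",np.degrees(np.arctan2(n[0],n[2])) if dirs==2 else np.degrees(np.arctan2(-n[2],n[0])))
blue=(C[:,1]>80)&(C[:,0]>90)
planes(P[blue&(P[:,2]>45)],2,"lid");g=~blue&(C[:,2]>90)&(P[:,2]<46)&(P[:,2]>28);planes(P[g],0,"front")
E
python3 chk.py
```

```text
19.05 [ 612.06 -252.61   65.55] [ 0.04  2.69 11.59]
lid 89 [ 0.17 -0.05  0.98] [ 4.65 -2.54 58.77] [[ -8.39 -16.26  55.35]
 [ 19.47  10.7   61.29]] tilt 10.014435654934152
front 39 [ 0.99  0.03 -0.11] [-11.78  -3.16  38.52] [[-13.04 -16.44  29.41]
 [-10.42  12.04  45.5 ]] tilt 6.15412063611481
```

Request:
step_arm --increments '[{"slide": [-0.001,0,0.001],"roll": 0},{"slide": [-0.002,0,0.0018],"roll": 0},{"slide": [-0.003,0,0.0026],"roll": 0},{"slide": [-0.004,0,0.0034],"roll": 0},{"slide": [-0.004,0,0.0034],"roll": 0}]'

```text
t: 19.68
eef_pos: [612.1, -256.7, 62.0]
tcp_rot: [3.139, 0.001, 1.586]
ft_force: [0.1, 1.2, 9.6]
opening: 0.373
grip_force: 30.0
```

```bash
python3 chk.py
```

```text
19.725 [ 612.11 -256.65   62.02] [-0.44  1.25 10.55]
lid 93 [ 0.06 -0.03  1.  ] [-0.64 -4.07 57.63] [[-12.74 -17.43  56.19]
 [ 14.11  11.03  59.36]] tilt 3.4972994111747497
front 32 [ 1.   -0.01 -0.04] [-14.66  -3.22  36.96] [[-15.55 -15.37  29.38]
 [-13.78  10.68  44.31]] tilt 2.2114372560512936
```

Request:
step_arm --increments '[{"slide": [-0.0007,0,0.0008],"roll": 0},{"slide": [-0.0014,0,0.0015],"roll": 0},{"slide": [-0.0018,0,0.0022],"roll": 0},{"slide": [-0.0018,0,0.0025],"roll": 0},{"slide": [-0.0018,0,0.0025],"roll": 0}]'

```text
t: 20.35
eef_pos: [612.2, -258.6, 60.0]
tcp_rot: [3.139, 0.002, 1.586]
ft_force: [-1.0, 0.1, 14.7]
opening: 0.368
grip_force: 31.0
```

```bash
python3 chk.py
```

```text
20.4 [ 612.18 -258.58   60.03] [-1.41 -0.77 14.18]
lid 92 [-0.   -0.04  1.  ] [-2.56 -3.24 56.68] [[-16.33 -17.72  55.43]
 [ 11.9   12.72  57.82]] tilt -0.2565432608855486
front 31 [1.   0.02 0.01] [-16.5   -3.59  37.14] [[-17.51 -17.    29.1 ]
 [-15.65  10.62  44.54]] tilt -0.6742721647677214
```

Request:
step_arm --increments '[{"slide": [0.0003,0,0.0007],"roll": 0},{"slide": [0.0006,0,0.0014],"roll": 0},{"slide": [0.0006,0,0.0014],"roll": 0},{"slide": [0.0006,0,0.0014],"roll": 0}]'

```text
t: 20.9
eef_pos: [612.3, -258.9, 59.6]
tcp_rot: [3.138, 0.003, 1.586]
ft_force: [-4.2, -2.5, 21.1]
opening: 0.373
grip_force: 31.9
```

```bash
python3 chk.py
```

```text
20.95 [ 612.27 -258.83   59.62] [-4.55 -2.26 20.6 ]
lid 97 [-0.01 -0.01  1.  ] [-3.33 -3.93 56.44] [[-16.17 -17.94  55.5 ]
 [ 10.45  11.4   57.35]] tilt -0.46035832832118656
front 28 [ 1.   -0.01 -0.01] [-16.69  -0.94  36.46] [[-17.39 -15.34  29.24]
 [-15.62  10.96  43.96]] tilt 0.5041327748806911
```

Request:
step_arm --increments '[{"slide": [0,0,-0.0014],"roll": 0},{"slide": [0,0,-0.0014],"roll": 0},{"slide": [0,0,-0.0014],"roll": 0}]' --fingers 0.45

```text
t: 21.32
eef_pos: [611.1, -257.4, 57.6]
tcp_rot: [-3.141, -0.0, 1.586]
ft_force: [0.0, 1.2, -0.9]
opening: 0.451
grip_force: 0.0
```

```bash
python3 chk.py
```

```text
21.375 [ 611.08 -257.44   57.64] [ 0.29 -0.01  0.09]
lid 105 [0.02 0.01 1.  ] [-4.64 -1.52 56.48] [[-17.37 -17.4   55.5 ]
 [  9.84  13.4   57.64]] tilt 1.3367796525847366
front 29 [ 1.   -0.01  0.06] [-17.02  -0.72  35.9 ] [[-18.08 -15.34  28.18]
 [-16.16  12.77  42.75]] tilt -3.440455429673789
```

Request:
step_arm --increments '[{"slide": [0,0,-0.0014],"roll": 0},{"slide": [0,0,-0.0014],"roll": 0},{"slide": [0,0,0],"roll": 0},{"slide": [0,0,0],"roll": 0},{"slide": [0,0,0],"roll": 0}]' --fingers 0.0

```text
t: 22.0
eef_pos: [611.0, -257.6, 59.1]
tcp_rot: [-3.141, 0.0, 1.586]
ft_force: [-5.5, 1.4, 10.6]
opening: 0.372
grip_force: 30.0
```

```bash
python3 chk.py
```

```text
22.05 [ 611.01 -257.62   59.15] [-4.93  0.44 11.77]
lid 96 [ 0.01 -0.01  1.  ] [-3.89 -2.19 56.64] [[-16.97 -16.67  55.66]
 [ 10.65  12.69  57.64]] tilt 0.6722484561475541
front 27 [ 1.  0. -0.] [-16.92  -1.59  36.02] [[-17.63 -15.12  29.53]
 [-16.09  11.81  42.55]] tilt 0.08926656782441242
```

Request:
step_arm --increments '[{"slide": [0,0,0],"roll": 0},{"slide": [0,0,0],"roll": 0},{"slide": [0,0,0],"roll": 0},{"slide": [0,0,-0.002],"roll": 0}]' --fingers 0.6

```text
t: 22.55
eef_pos: [611.2, -257.5, 59.9]
tcp_rot: [-3.141, -0.0, 1.586]
ft_force: [0.3, 0.6, -0.7]
opening: 0.596
grip_force: 0.0
```

Request:
step_arm --increments '[{"slide": [0,0,-0.03],"roll": 0},{"slide": [0,0,-0.08],"roll": 0},{"slide": [0,0,-0.12],"roll": 0},{"slide": [-0.04,0,-0.13],"roll": 0},{"slide": [-0.04,0,-0.13],"roll": 0}]'

```text
t: 23.18
eef_pos: [611.9, -299.6, 191.1]
tcp_rot: [3.14, 0.002, 1.584]
ft_force: [-0.7, -0.3, -0.5]
opening: 0.597
grip_force: 0.0
```

```bash
cat >> chk.py <<'E'
im=imaging.read_camera("wrist");im=imaging.read_camera("wrist");W=cloud(im);hsv=cv2.cvtColor(im["color"],cv2.COLOR_RGB2HSV).astype(int)
L=(W-N0)@np.stack([ex,ey,ez],1);b=np.all((L>[-40,-30,15])&(L<[32,30,75]),-1)&(hsv[...,1]>80)&(hsv[...,0]>90);P=L[b&(L[...,2]>45)];planes(P,2,"wrist lid")
o=(hsv[...,0]<18)&(hsv[...,1]>150)&np.all((W>[400,-320,0])&(W<[560,-120,220]),-1);O=W[o]
for lo,hi in [(24,32),(59,68)]:
    q=O[(O[:,2]>lo)&(O[:,2]<hi)]
    if len(q)>9: A=np.c_[q[:,:2],np.ones(len(q))];print("blank",lo,len(q),np.percentile(q,[2,98],0),"slopes",np.linalg.lstsq(A,q[:,2],rcond=None)[0][:2])
E
python3 chk.py
```

```text
23.225 [ 611.57 -298.27  190.12] [-0.18  0.37 -0.75]
lid 104 [0.02 0.05 1.  ] [-2.25 -1.95 56.61] [[-15.94 -16.73  55.16]
 [ 11.87  15.05  58.12]] tilt 1.2285607390328375
front 31 [ 1.   -0.03 -0.02] [-16.56   0.21  35.43] [[-17.51 -15.49  29.14]
 [-15.39  14.05  42.45]] tilt 1.2432273075645741
wrist lid 957 [ 0.01 -0.    1.  ] [-1.47 -0.94 54.71] [[-16.4  -16.49  53.81]
 [ 12.18  14.79  55.61]] tilt 0.2876405171335464
blank 24 546 [[ 468.88 -208.4    24.62]
 [ 501.54 -177.74   30.22]] slopes [-0.01  0.02]
blank 59 401 [[ 477.05 -202.85   59.98]
 [ 491.69 -182.81   64.54]] slopes [-0.08  0.02]
```

```bash
python3 -c "
from cell import env
print(env.job_done())"
```

```text
the job is handed in; nothing more can be done
None
```

I handed the job in at about 23 s: the orange block stands upright and released in the grey tray, and the cartridge sits flat in the nest with its code to the front plate. I couldn't see the pin under the cartridge; its lid height and tilt say it is fully home. The hand-in returned no verdict.

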